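# Open the latched gate of a dish carrier and add a dish to its pile

## Task

Lift the latch bar of the dish carrier's gate out of its catch and swing the gate wide open, at least square to its closed position. Then take the petri dish that lies by itself on the worktop and add it squarely on top of the pile in the gated column: the height of that pile is not known beforehand, so lower the dish gently until it touches and only then let go. Leave the gate open and both piles standing as they are.

Things in the scene. Friction and masses are not known exactly. Their poses are not given: they have to be found in the camera images.
- carrier: Dish carrier: heavy metal tray that does not move, base 120 x 300 mm and 7 mm thick, with a gated column at one end, an open place without gate at the other, and a loop handle 45 mm high at each end. Origin: on the worktop, under the middle of the gated column. x points from the gate to the rear of the carrier, y along it to the gate's hinge and on to the open place (at y = +140 mm), z up.
- column (a point): Centre of the floor (round mat) of the gated column, 8 mm above the worktop; axes as carrier. One of the two piles stands here, the other on the open place, at random. Two rear rods, 10 mm thick, top 95 mm above the worktop, stand at x +35, y +-33 mm. At the y sides nothing stands within 62 mm, so fingers pass there. The shut gate's hold-down plate, underside 99 mm above the worktop, covers the pile.
- gate_hinge (a point): Point on the upright hinge axis of the gate, 78 mm above the worktop, at x -42, y +70 mm of carrier; axes as carrier.
- gate (a joint): Angle of the bar gate on the -x side of the column, rad: 0 shut, growing up to 2.1 as its free end swings outward (to -x of carrier; clockwise seen from above). 133 mm wide, top 105 mm above the worktop; its hold-down plate swings with it. Light friction: it stays where it is left. With the latch bar in its catch it has only some 0.05 rad of play.
- thumb_knob (a point): Middle of the latch's thumb knob: round, black, 14 mm thick, 40 mm long, sticking out level from the latch bar, square to the gate's outer face. Gate shut: at x -74, y -35 mm of carrier, 78 mm above the worktop (105 mm along the gate from the hinge axis, 32 mm out in front of it); axes then as carrier, turning with gate and bar. Free air below, above and beside it: can be pinched from above.
- latch (a joint): Angle of the latch bar on the gate, rad: 0 level, lying in its catch; up to 0.36 as it is lifted. Steel bar, 14 mm high, 5 mm thick; its level pivot bolt is on the gate's outer face, 70 mm from the knob towards the hinge. It falls back by its own weight. It clears its catch (on the post at the gate's free end) from about 0.16 rad, when the knob has risen some 11 mm.
- dish_centre (a point): Centre (half-way up) of the petri dish that lies by itself on the worktop beyond the latch end of the carrier: round, 66 mm across, 16 mm high, cream with a clear lid, about 20 g; taken across its rim. z is its upright axis.
- dish: The same single dish; origin at the centre of its underside.
- low_2: Top dish of the low pile (two dishes, each 66 mm across and 16 mm high, like the single one); origin at the centre of its underside, its top 16 mm above that. The low pile stands in the gated column or on the open place.
- high_4: Top dish of the high pile (four dishes, each 66 mm across and 16 mm high); origin at the centre of its underside, its top 16 mm above that. The high pile stands on whichever place the low one does not.
Mind the look-alikes: they are no part of the job. What is shaped like the low_2 but brown or red is not meant. What is shaped like the dish but red is not meant.

How it is judged:
By the outcome, as a careful person would: the job done as asked, in the order asked, and still so for the second after the job is handed in, with the robot touching nothing.
It also fails if it takes over 61 s, if anything falls off the work surface, if the arm or the gripper's body presses on something with over 40 N, if the wrist force passes 120 N, or if a joint passes its speed limit or range.

## Robot

A 6-joint arm with a two-finger parallel gripper is mounted at the origin on a cart in front of the work surface, level with it; the furniture and walls round the work are solid. World frame = base frame: x ahead of the robot, y to its left, z up, the work surface at z = 0. Lengths are in m, angles in rad, forces in N, time in s.
With the tool pointing down it reaches from about 0.3 to 0.85 m from the base axis. Payload 5.4 kg.
Tool frame: the origin (TCP) lies between the finger pads; the fingertips stand ahead of it and the grasp point (between the pads) lies 3 mm ahead of it (bot.tip_extent is the x of the fingertips in the tool frame, in m); x points along the fingers, y is the direction in which the jaws open and shut, and the axes are right-handed (so a half turn about x gives the same grasp; the last joint's range is limited). The gripper opens to 85 mm and grips with 20 to 120 N. Pads are 22 mm wide; open, the fingers measure 114 mm over their backs; the gripper's body (76 mm by 85 mm) begins 54 mm behind the grasp point. The pads swing forward as they close: fully open they stand 13 mm farther back than shut.
Start: joints at [0.939, 0.158, 1.597, -0, 1.386, -0.21], TCP at [0.235, 0.525, 0.253] pointing down, gripper open.
Joint ranges: [-2.91, 2.91], [-0.94, 2.29], [0.18, 2.7], [-1.29, 4.43], [0.17, 2.64], [-3, 3]. Speed limits (rad/s): [2.57, 2.57, 3.14, 3.14, 3.14, 3.14].

## Interface

Orientations are given as [roll, pitch, yaw] about the fixed x, y, z axes, in that order (R = Rz(yaw) Ry(pitch) Rx(roll)).
In Python, from workcell import bot, viewer, spot_in gives the robot as it stands.
- The arm moves only by the tool servo_tool, never from a script. Its argument "moves" is a list of rows, each an object of numbers: "dx", "dy", "dz": the shift along the tool's x, y, z in mm; "rx", "ry", "rz": the turn, a rotation vector about the tool's x, y, z in degrees; "jaw": the closure, from 0 (fully open) to 1 (shut). In form: [{"dx": .., "dy": .., "dz": .., "rx": .., "ry": .., "rz": .., "jaw": ..}, ...]. A call has 1 to 10 rows; each row shifts and turns the commanded pose from where the row before left it, along the tool's axes as they then stand; what a row does not reach is not made up. A row lasts 1/10 s, in which the tool goes at most 50 mm and 8.59 degrees, less where a joint would pass 70% of its speed; a pose out of reach is approached as far as the arm can. A call is refused whole if a number of a shift passes 50 or a number of a turn 8.59, either way. A call with a gripper value outside its range is refused whole. The fingers move at their own pace and stop on an object; "grip_force" is the grip in N (left out, the last holds). Time passes only in rows, so rows that do not move let the fingers close. It gives the time, the measured TCP pose, the force and the opening at its end, in the units of the state.
- bot.get_obs(): the state, without advancing time (a new reading comes with each control period).
- viewer.read_camera(name): name is "scene" or "top" or "wrist"; returns the picture (384x512x3 uint8, red, green, blue); there is no depth.
- viewer.camera_params(name): a dict with "vfov" (degrees; the focal length in pixels is half the picture's height over the tangent of half this angle, whatever the lens; pixels are square), "cx", "cy" (the principal point, pixels), "rvec" (rotation vector, rad) and "tvec" (3), from world to camera coordinates, as OpenCV has them. Camera axes: x right, y down, z forward; pixel columns grow to the right and rows downward; lengths in m; the calibration is good to about 2 mm. The wrist camera is an equidistant fisheye: a pixel r from the principal point sees the ray r / f radians off the axis. A picture is of the moment at which its call begins: read the wrist's pose just before it. camera_params takes no time and is no camera call; for the wrist camera it gives the pose at the moment of the call.
- bot.sign_off(): hands the job in, once; it reports no verdict.
Trained networks look in the newest picture that a camera, given by its name, has taken for a name from the list of things; names that differ only in an ending like _2 or _b are one class to them, and where a whole thing is asked for, a point or a joint stands for the part that bears it (a point fixed in the world has none). Each returns a list of dicts, best first, with "conf" (0 to 1); they miss things now and then, are a little off and sometimes report something else, mostly with a low value. They report only what shows in the picture. A call takes as long as a camera call. They do not tell look-alikes from the thing itself.
- spot_in(camera, name): "centre" ([column, row] in pixels, amid what is visible of it).
The state is a dict: "time_s": time; "qpos": joint angles; "joint_velocities": joint speeds; "tau": joint torques, N m; "ee_pos": TCP position; "tool_rot": TCP orientation; "force": force on the tool from outside, world axes, zero at the start; "moment": the same for the moment, N m; "gripper_width": opening from 0.0 (shut) to 1.0 (fully open).
Only numpy, scipy, OpenCV 4.12 (cv2) and the standard library are available. Lean on these libraries where they do the work, as an engineer would, in place of code of your own. Each camera call takes 0.05 s, during which the arm holds its last target. There are 200 camera calls.

## Working session

There is one attempt and no reset: what is moved stays moved. The work goes in short steps, Python scripts to look and compute and a tool call to move; the robot and the scene stay as the last step left them, time stands still between calls to the robot, and variables do not carry over. Pictures are saved under pics/ and viewed, about 8 in all and at most 12, crops included, and the job is handed in when it is done.

Besides the shell and the picture viewer there is one more tool, called after "Request:" as name(argument=value, ...), one argument or row to a line, values as JSON. servo_tool: Moves the arm, as the interface text tells. Its arguments: {"type":"object","properties":{"moves":{"type":"array","items":{"type":"object","properties":{"dx":{"type":"number"},"dy":{"type":"number"},"dz":{"type":"number"},"rx":{"type":"number"},"ry":{"type":"number"},"rz":{"type":"number"},"jaw":{"type":"number"}}}},"grip_force":{"type":"number"}},"required":["moves"]}

```bash
mkdir -p pics
cat > h.py <<'E'
import numpy as np,cv2
from workcell import bot,viewer,spot_in
from scipy.spatial.transform import Rotation as Ro
def ray(cam,px,P=None):
    P=P or viewer.camera_params(cam); f=192/np.tan(np.radians(P["vfov"]/2))
    u=(np.array(px,float)-[P["cx"],P["cy"]])/f
    if cam=="wrist":
        r=np.hypot(*u); d=np.array([*(u/r*np.sin(r)),np.cos(r)]) if r>0 else np.array([0,0,1.])
    else: d=np.array([*u,1.])
    R=cv2.Rodrigues(np.array(P["rvec"],float))[0]; t=np.array(P["tvec"],float).ravel()
    return -R.T@t, R.T@(d/np.linalg.norm(d))
def onz(cam,px,z,P=None):
    o,d=ray(cam,px,P); return o+d*(z-o[2])/d[2]
def proj(cam,X,P=None):
    P=P or viewer.camera_params(cam); f=192/np.tan(np.radians(P["vfov"]/2))
    R=cv2.Rodrigues(np.array(P["rvec"],float))[0]; c=R@np.array(X,float)+np.array(P["tvec"],float).ravel()
    if cam=="wrist":
        r=np.hypot(c[0],c[1]); k=np.arctan2(r,c[2])/r
    else: k=1/c[2]
    return np.array([P["cx"],P["cy"]])+f*k*c[:2]
def snap(cam,name):
    im=viewer.read_camera(cam); cv2.imwrite(f"pics/{name}.png",im[:,:,::-1]); return im
E
python3 - <<'E'
from h import *
ims=[]
s=bot.get_obs();print(s["ee_pos"],s["tool_rot"],bot.tip_extent)
for c in ["top","scene"]:
    ims.append(snap(c,c+"0"))
    P=viewer.camera_params(c); print(c,P["vfov"],ray(c,(256,192)))
    for n,z in [("carrier",0.02),("dish_centre",.008),("thumb_knob",.078),("low_2",.05),("gate_hinge",.078),("column",.008)]:
        for r in spot_in(c,n)[:4]: print(c,n,np.round(r["centre"]),round(r["conf"],2),onz(c,r["centre"],z).round(3))
cv2.imwrite("pics/both.png",cv2.resize(np.vstack([ims[0],ims[1]]),None,fx=.78,fy=.78)[:,:,::-1])
E
```

```text
[0.23507403 0.52414214 0.25230545] [-1.78177457  1.56892462 -2.20355712] 0.022
top 46.88726565991841 (array([ 0.44331606, -0.02656202,  1.09590877]), array([ 0.09078606,  0.01297324, -0.99578591]))
top carrier [242. 178.] 0.71 [0.576 0.021 0.02 ]
top carrier [363. 194.] 0.53 [ 0.53  -0.271  0.02 ]
top dish_centre [341. 145.] 0.8 [ 0.653 -0.225  0.008]
top dish_centre [379. 239.] 0.72 [ 0.419 -0.308  0.008]
top dish_centre [361. 194.] 0.6 [ 0.53  -0.27   0.008]
top thumb_knob [275. 185.] 0.73 [ 0.551 -0.057  0.078]
top low_2 [196. 181.] 0.84 [0.569 0.129 0.05 ]
top low_2 [140. 162.] 0.76 [0.62  0.265 0.05 ]
top low_2 [198. 254.] 0.72 [0.397 0.127 0.05 ]
top low_2 [239. 176.] 0.44 [0.578 0.027 0.05 ]
top gate_hinge [242. 178.] 0.86 [0.568 0.019 0.078]
top column [238. 176.] 0.71 [0.584 0.031 0.008]
scene 50.538492920684234 (array([0.19789421, 0.63404181, 0.8947998 ]), array([ 0.30190062, -0.58088217, -0.75593116]))
scene carrier [236. 208.] 0.71 [0.569 0.04  0.02 ]
scene dish_centre [254. 143.] 0.75 [ 0.652 -0.228  0.008]
scene dish_centre [293. 145.] 0.59 [ 0.54  -0.28   0.008]
scene dish_centre [329. 152.] 0.59 [ 0.424 -0.302  0.008]
scene thumb_knob [260. 174.] 0.66 [ 0.545 -0.055  0.078]
scene low_2 [280. 263.] 0.86 [0.381 0.158 0.05 ]
scene low_2 [220. 229.] 0.77 [0.559 0.137 0.05 ]
scene low_2 [172. 270.] 0.69 [0.6   0.291 0.05 ]
scene gate_hinge [240. 209.] 0.86 [0.534 0.078 0.078]
scene column [238. 211.] 0.56 [0.563 0.037 0.008]
```

View pics/both.png

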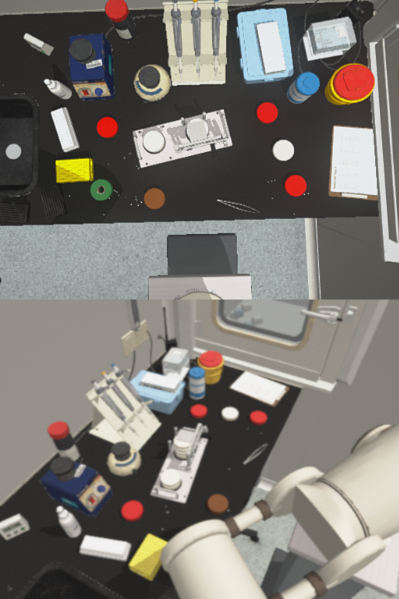

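The single cream dish is at about (361,194) in the top view. The carrier's gated column is near (253,165) and its open place near (196,181). Next I'll crop in closer for the carrier's pose.

Run:
```python
from h import *
a=cv2.imread("pics/top0.png")[125:225,160:310]; b=cv2.imread("pics/scene0.png")[155:260,180:290]
cv2.imwrite("pics/crop1.png",np.hstack([cv2.resize(a,(450*1,300)),cv2.resize(b,(314,300))]))
cv2.imwrite("pics/crop1.png",cv2.resize(a,(750,500),interpolation=cv2.INTER_CUBIC))
```

```text
(no output)
```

View pics/crop1.png

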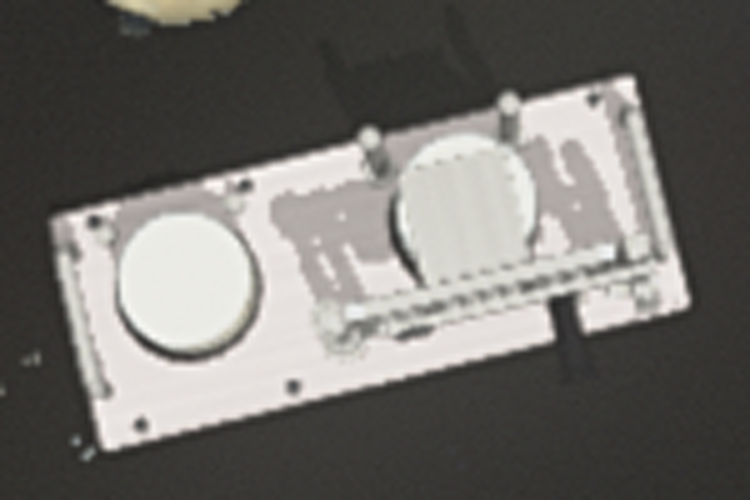

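The crop shows the base corners at about (50,215), (632,75), (690,305), (103,452) in crop pixels. The rod tops are at (370,133) and (510,103), the hinge top at (340,315), and the black knob at (565–575, 295–380).

Run:
```python
from h import *
from scipy.optimize import least_squares
c=lambda x,y:(x/5+160-.4,y/5+125-.4)
w=[onz("top",c(*p),.007)[:2] for p in [(50,215),(632,75),(690,305),(103,452)]]
print(np.round(w,4)); v=(w[0]-w[1])+(w[3]-w[2]); yaw=np.arctan2(-v[0],v[1]); print("yaw",yaw,np.linalg.norm(v)/2)
obs=[((370,133),(.035,.033,.095)),((510,103),(.035,-.033,.095)),((340,318),(-.042,.07,.105))]
W=np.array([onz("top",c(*p),q[2])[:2] for p,q in obs]);Q=np.array([q[:2] for p,q in obs])
def T(s,q):
    C,S=np.cos(s[2]),np.sin(s[2]);return np.array([[C,-S],[S,C]])@np.array(q)+s[:2]
r=least_squares(lambda s:np.r_[(np.array([T(s,q) for q in Q])-W).ravel(),.1*(s[2]-yaw)],[.58,0,yaw]);s=r.x
print(s,r.fun.round(4))
R=np.array([[np.cos(s[2]),-np.sin(s[2])],[np.sin(s[2]),np.cos(s[2])]])
print("base mid in carrier",R.T@(np.mean(w,0)-s[:2]))
print("knob",T(s,(-.074,-.035)),"hinge",T(s,(-.042,.07)),"open",T(s,(0,.14)))
print(proj("top",[*T(s,(-.074,-.035)),.078]),proj("scene",[*T(s,(-.074,-.035)),.078]))
s0=bot.get_obs();print(s0["ee_pos"],Ro.from_euler("xyz",s0["tool_rot"]).as_matrix().round(3),s0["time_s"])
```

```text
[[ 0.61    0.2012]
 [ 0.6713 -0.0907]
 [ 0.5554 -0.1154]
 [ 0.4912  0.1763]]
yaw 0.2117973246098041 0.2984964810408607
[ 0.60139918 -0.00624111  0.2271158 ] [-0.0018 -0.0013  0.0012 -0.0011  0.0006  0.0025  0.0015]
base mid in carrier [-0.0078806   0.05220048]
knob [ 0.5371804  -0.05700476] hinge [0.54471596 0.05250421] open [0.56987561 0.13016367]
[274.92526863 190.98103703] [262.42267449 174.92875636]
[0.2354575  0.52458538 0.25333026] [[ 0.     0.409  0.912]
 [ 0.     0.912 -0.409]
 [-1.     0.     0.   ]] 0.7
```

Request:
servo_tool(
  moves=[
    {"rx": -7.34},
    {"rx": -7.34},
    {"rx": -7.34},
    {"rx": -7.34},
    {"rx": -7.34},
    {"dy": -42.2,"dz": 11.3},
    {"dy": -42.2,"dz": 11.3},
    {"dy": -42.2,"dz": 11.3},
    {"dy": -42.2,"dz": 11.3},
    {"dy": -42.2,"dz": 11.3},
  ],
)

```text
invalid input at $.moves[0]: expected keys dx, dy, dz, rx, ry, rz, jaw
```

Request:
servo_tool(
  moves=[
    {"dy": -42.2,"dz": 11.3},
    {"dy": -42.2,"dz": 11.3},
    {"dy": -42.2,"dz": 11.3},
    {"dy": -42.2,"dz": 11.3},
    {"dy": -42.2,"dz": 11.3},
    {"dy": -42.2,"dz": 11.3},
    {"dy": -42.2,"dz": 11.3},
    {"dy": -42.2,"dz": 11.3},
    {"dy": -42.2,"dz": 11.3},
    {"dy": -42.2,"dz": 11.3},
  ],
)

```text
invalid input at $.moves[0]: expected keys dx, dy, dz, rx, ry, rz, jaw
```

Run:
```python
from h import *
s0=bot.get_obs();print(s0["ee_pos"],Ro.from_euler("xyz",s0["tool_rot"]).as_matrix().round(3),s0["time_s"],s0["gripper_width"])
P=viewer.camera_params("wrist");im=snap("wrist","w1")
for n,z in [("thumb_knob",.078),("gate_hinge",.078),("column",.008)]:
    for r in spot_in("wrist",n)[:2]: print(n,np.round(r["centre"]),round(r["conf"],2),onz("wrist",r["centre"],z,P).round(4))
for X in [(.537,-.057,.078),(.6014,-.0062,.04)]: print(proj("wrist",X,P))
cv2.imwrite("pics/w1b.png",cv2.resize(im,(768,576))[:,:,::-1])
```

```text
[0.2354575  0.52458538 0.25333026] [[ 0.     0.409  0.912]
 [ 0.     0.912 -0.409]
 [-1.     0.     0.   ]] 0.7 0.9959030150590764
gate_hinge [124. 368.] 0.69 [0.4638 0.1526 0.078 ]
column [125. 372.] 0.85 [0.5479 0.0478 0.008 ]
[ 82.04419881 393.30952794]
[119.26189966 396.45065982]
```

View pics/w1b.png

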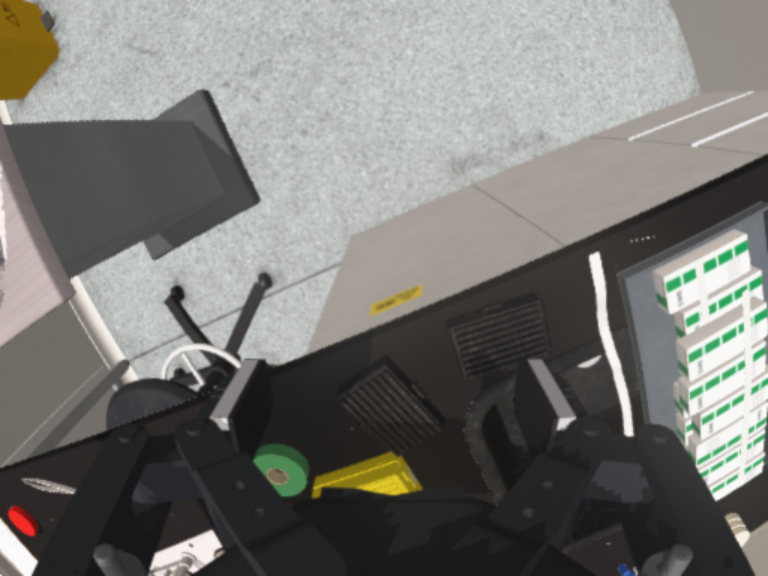

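The calls were refused because every row needs all seven keys. The picture shows the start pose: the floor, the fingers at (480,390) and (1100→540,390), and the camera facing back toward the robot. I'll resend.

Request:
servo_tool(
  moves=[
    {"dx": 0,"dy": 0,"dz": 0,"rx": -7.34,"ry": 0,"rz": 0,"jaw": 0},
    {"dx": 0,"dy": 0,"dz": 0,"rx": -7.34,"ry": 0,"rz": 0,"jaw": 0},
    {"dx": 0,"dy": 0,"dz": 0,"rx": -7.34,"ry": 0,"rz": 0,"jaw": 0},
    {"dx": 0,"dy": 0,"dz": 0,"rx": -7.34,"ry": 0,"rz": 0,"jaw": 0},
    {"dx": 0,"dy": 0,"dz": 0,"rx": -7.34,"ry": 0,"rz": 0,"jaw": 0},
    {"dx": 0,"dy": -42,"dz": 11,"rx": 0,"ry": 0,"rz": 0,"jaw": 0},
    {"dx": 0,"dy": -42,"dz": 11,"rx": 0,"ry": 0,"rz": 0,"jaw": 0},
    {"dx": 0,"dy": -42,"dz": 11,"rx": 0,"ry": 0,"rz": 0,"jaw": 0},
    {"dx": 0,"dy": -42,"dz": 11,"rx": 0,"ry": 0,"rz": 0,"jaw": 0},
    {"dx": 0,"dy": -42,"dz": 11,"rx": 0,"ry": 0,"rz": 0,"jaw": 0},
  ],
)

```text
time_s: 1.9
ee_pos: [0.3351, 0.33, 0.2535]
tool_rot: [0.148, 1.57, 0.367]
force: [1.3, -0.3, -0.6]
gripper_width: 0.998
```

Request:
servo_tool(
  moves=[
    {"dx": 0,"dy": -42,"dz": 11,"rx": 0,"ry": 0,"rz": 0,"jaw": 0},
    {"dx": 0,"dy": -42,"dz": 11,"rx": 0,"ry": 0,"rz": 0,"jaw": 0},
    {"dx": 0,"dy": -42,"dz": 11,"rx": 0,"ry": 0,"rz": 0,"jaw": 0},
    {"dx": 0,"dy": -42,"dz": 11,"rx": 0,"ry": 0,"rz": 0,"jaw": 0},
    {"dx": 0,"dy": -42,"dz": 11,"rx": 0,"ry": 0,"rz": 0,"jaw": 0},
    {"dx": 0,"dy": -42,"dz": 11,"rx": 0,"ry": 0,"rz": 0,"jaw": 0},
    {"dx": 0,"dy": -42,"dz": 11,"rx": 0,"ry": 0,"rz": 0,"jaw": 0},
    {"dx": 0,"dy": -42,"dz": 11,"rx": 0,"ry": 0,"rz": 0,"jaw": 0},
    {"dx": 0,"dy": -42,"dz": 11,"rx": 0,"ry": 0,"rz": 0,"jaw": 0},
    {"dx": 0,"dy": -42,"dz": 11,"rx": 0,"ry": 0,"rz": 0,"jaw": 0},
  ],
)

```text
time_s: 2.9
ee_pos: [0.5338, -0.0564, 0.2535]
tool_rot: [-0.314, 1.57, -0.096]
force: [0.1, 0.9, 0.7]
gripper_width: 1.002
```

Run:
```python
from h import *
s0=bot.get_obs();print(s0["ee_pos"],Ro.from_euler("xyz",s0["tool_rot"]).as_matrix().round(3),s0["time_s"],s0["gripper_width"],s0["qpos"])
P=viewer.camera_params("wrist");im=snap("wrist","w2")
for n,z in [("thumb_knob",.078),("gate_hinge",.078),("column",.008)]:
    for r in spot_in("wrist",n)[:2]: print(n,np.round(r["centre"]),round(r["conf"],2),onz("wrist",r["centre"],z,P).round(4))
for X in [(.537,-.057,.078),(.6014,-.0062,.04)]: print(proj("wrist",X,P))
cv2.imwrite("pics/w2b.png",cv2.resize(im,(768,576))[:,:,::-1])
```

```text
[ 0.53380312 -0.05642517  0.25345472] [[ 0.    -0.217  0.976]
 [-0.     0.976  0.217]
 [-1.    -0.     0.   ]] 2.9 1.0015659614144676 [-3.30643731e-01  5.89478414e-02  1.70444352e+00  1.12926367e-04
  1.37773767e+00 -2.11985323e+00]
thumb_knob [267. 193.] 0.68 [ 0.5574 -0.046   0.078 ]
gate_hinge [304. 197.] 0.93 [ 0.5535 -0.0063  0.078 ]
column [304. 198.] 0.79 [0.579  0.0105 0.008 ]
[260.99891862 172.46752858]
[289.72511834 221.24634745]
```

View pics/w2b.png

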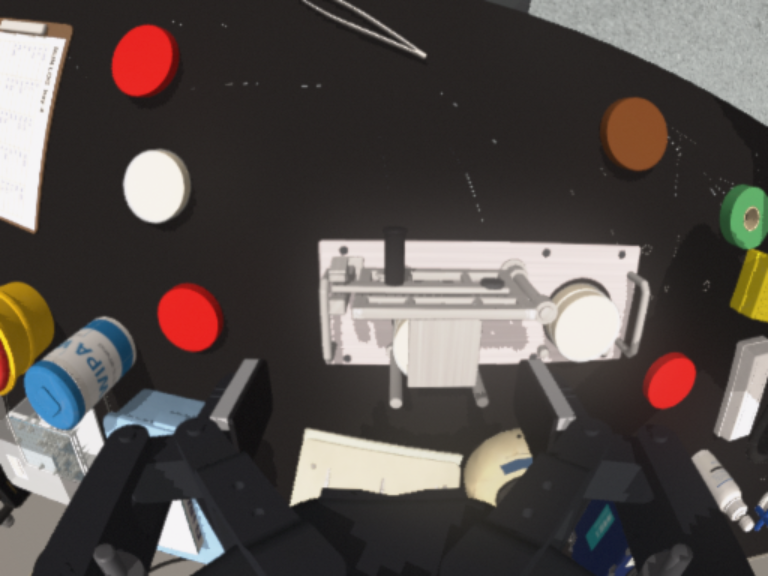

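The wrist view shows the black knob from (263,153) to (263,189) native, with the gate bars parallel to the jaw axis. The cream dish is at (104,124).

Run:
```python
from h import *
s0=bot.get_obs();p=np.array(s0["ee_pos"]);R=Ro.from_euler("xyz",s0["tool_rot"]).as_matrix()
for px in [(263.3,171),(263.3,153),(263.3,188)]:
    k=onz("wrist",px,.078);print(k,(R.T@(k-p)*1000).round(1))
print("dish",onz("wrist",(104,124),.008))
for X,Y in [((.035,.033,.095),(264.5,269)),((.035,-.033,.095),(321,269))]: print(onz("wrist",Y,.095))
```

```text
[ 0.5340085  -0.05366403  0.078     ] [175.1   1.1   1.2]
[ 0.51541713 -0.05778861  0.078     ] [175.1   1.1 -17.8]
[ 0.55215002 -0.04963513  0.078     ] [175.1   1.2  19.8]
dish [ 0.53274854 -0.27438147  0.008     ]
[ 0.640279   -0.02872246  0.095     ]
[0.62790564 0.03469928 0.095     ]
```

Request:
servo_tool(
  moves=[
    {"dx": 40,"dy": 1,"dz": 1,"rx": 0,"ry": 0,"rz": 0,"jaw": 0.4},
    {"dx": 40,"dy": 0,"dz": 0,"rx": 0,"ry": 0,"rz": 0,"jaw": 0.4},
    {"dx": 40,"dy": 0,"dz": 0,"rx": 0,"ry": 0,"rz": 0,"jaw": 0.4},
    {"dx": 30,"dy": 0,"dz": 0,"rx": 0,"ry": 0,"rz": 0,"jaw": 0.4},
    {"dx": 22,"dy": 0,"dz": 0,"rx": 0,"ry": 0,"rz": 0,"jaw": 0.4},
    {"dx": 0,"dy": 0,"dz": 0,"rx": 0,"ry": 0,"rz": 0,"jaw": 1},
    {"dx": 0,"dy": 0,"dz": 0,"rx": 0,"ry": 0,"rz": 0,"jaw": 1},
    {"dx": 0,"dy": 0,"dz": 0,"rx": 0,"ry": 0,"rz": 0,"jaw": 1},
    {"dx": 0,"dy": 0,"dz": 0,"rx": 0,"ry": 0,"rz": 0,"jaw": 1},
    {"dx": 0,"dy": 0,"dz": 0,"rx": 0,"ry": 0,"rz": 0,"jaw": 1},
  ],
  grip_force=40,
)

```text
time_s: 4.1
ee_pos: [0.5356, -0.0549, 0.0838]
tool_rot: [-0.931, 1.565, -0.712]
force: [0.4, -4.9, -1.8]
gripper_width: 0.148
```

Request:
servo_tool(
  moves=[
    {"dx": -6,"dy": 0,"dz": 0,"rx": 0,"ry": 0,"rz": 0,"jaw": 1},
    {"dx": -6,"dy": 1,"dz": 0,"rx": 0,"ry": 0,"rz": 0,"jaw": 1},
    {"dx": -6,"dy": 1,"dz": 0,"rx": 0,"ry": 0,"rz": 0,"jaw": 1},
    {"dx": 0,"dy": 0,"dz": 0,"rx": 0,"ry": 0,"rz": 0,"jaw": 1},
    {"dx": 0,"dy": 1.4,"dz": -3.5,"rx": 2,"ry": 0,"rz": 0,"jaw": 1},
    {"dx": 0,"dy": 2.6,"dz": -7.1,"rx": 4,"ry": 0,"rz": 0,"jaw": 1},
    {"dx": 0,"dy": 2.6,"dz": -7.1,"rx": 4,"ry": 0,"rz": 0,"jaw": 1},
    {"dx": 0,"dy": 0,"dz": 0,"rx": 0,"ry": 0,"rz": 0,"jaw": 1},
  ],
)

```text
time_s: 4.9
ee_pos: [0.5157, -0.0493, 0.1013]
tool_rot: [-0.932, 1.566, -0.889]
force: [-1.2, -6.3, 1.3]
gripper_width: 0.147
```

Request:
servo_tool(
  moves=[
    {"dx": 0,"dy": 5.5,"dz": -14,"rx": 8,"ry": 0,"rz": 0,"jaw": 1},
    {"dx": 0,"dy": 5.5,"dz": -14,"rx": 8,"ry": 0,"rz": 0,"jaw": 1},
    {"dx": 0,"dy": 5.5,"dz": -14,"rx": 8,"ry": 0,"rz": 0,"jaw": 1},
    {"dx": 0,"dy": 5.5,"dz": -14,"rx": 8,"ry": 0,"rz": 0,"jaw": 1},
    {"dx": 0,"dy": 0,"dz": 0,"rx": 0,"ry": 0,"rz": 0,"jaw": 1},
  ],
)

```text
time_s: 5.4
ee_pos: [0.464, -0.0171, 0.1006]
tool_rot: [-0.062, 1.569, -0.577]
force: [-1.3, -6.3, 1.6]
gripper_width: 0.148
```

Request:
servo_tool(
  moves=[
    {"dx": 0,"dy": 5.5,"dz": -14,"rx": 8,"ry": 0,"rz": 0,"jaw": 1},
    {"dx": 0,"dy": 5.5,"dz": -14,"rx": 8,"ry": 0,"rz": 0,"jaw": 1},
    {"dx": 0,"dy": 5.5,"dz": -14,"rx": 8,"ry": 0,"rz": 0,"jaw": 1},
    {"dx": 0,"dy": 5.5,"dz": -14,"rx": 8,"ry": 0,"rz": 0,"jaw": 1},
    {"dx": 0,"dy": 5.5,"dz": -14,"rx": 8,"ry": 0,"rz": 0,"jaw": 1},
    {"dx": 0,"dy": 5.5,"dz": -14,"rx": 8,"ry": 0,"rz": 0,"jaw": 1},
    {"dx": 0,"dy": 5.5,"dz": -14,"rx": 8,"ry": 0,"rz": 0,"jaw": 1},
    {"dx": 0,"dy": 5.5,"dz": -14,"rx": 8,"ry": 0,"rz": 0,"jaw": 1},
    {"dx": 0,"dy": 0,"dz": 0,"rx": 0,"ry": 0,"rz": 0,"jaw": 1},
  ],
)

```text
time_s: 6.3
ee_pos: [0.4449, 0.0953, 0.1009]
tool_rot: [1.51, 1.565, -0.12]
force: [3.2, -5.7, -0.9]
gripper_width: 0.143
```

Request:
servo_tool(
  moves=[
    {"dx": 6,"dy": 0,"dz": 0,"rx": 0,"ry": 0,"rz": 0,"jaw": 1},
    {"dx": 6,"dy": -1,"dz": 0,"rx": 0,"ry": 0,"rz": 0,"jaw": 1},
    {"dx": 4,"dy": -1,"dz": 0,"rx": 0,"ry": 0,"rz": 0,"jaw": 1},
    {"dx": 0,"dy": 0,"dz": 0,"rx": 0,"ry": 0,"rz": 0,"jaw": 0.6},
    {"dx": 0,"dy": 0,"dz": 0,"rx": 0,"ry": 0,"rz": 0,"jaw": 0.6},
    {"dx": 0,"dy": 0,"dz": 0,"rx": 0,"ry": 0,"rz": 0,"jaw": 0.6},
    {"dx": -20,"dy": 0,"dz": 0,"rx": 0,"ry": 0,"rz": 0,"jaw": 0.6},
    {"dx": -40,"dy": 0,"dz": 0,"rx": 0,"ry": 0,"rz": 0,"jaw": 0.6},
    {"dx": -40,"dy": 0,"dz": 0,"rx": 0,"ry": 0,"rz": 0,"jaw": 0},
    {"dx": -40,"dy": 0,"dz": 0,"rx": 0,"ry": 0,"rz": 0,"jaw": 0},
  ],
)

```text
time_s: 7.3
ee_pos: [0.4393, 0.0952, 0.2245]
tool_rot: [-1.835, 1.57, 2.818]
force: [1.0, -0.3, 0.5]
gripper_width: 0.725
```

Run:
```python
from h import *
s0=bot.get_obs();print(s0["ee_pos"],Ro.from_euler("xyz",s0["tool_rot"]).as_matrix().round(3),s0["time_s"],s0["gripper_width"],s0["qpos"])
a=snap("top","t3");b=snap("scene","s3")
P=viewer.camera_params("top")
for r in spot_in("top","dish_centre")[:4]: print(r, onz("top",r["centre"],.012))
A=cv2.resize(a[125:225,160:310],(600,400),interpolation=cv2.INTER_CUBIC); cv2.imwrite("pics/c3.png",A[:,:,::-1])
```

```text
[0.43932634 0.09516663 0.22445379] [[-0.001  0.998 -0.06 ]
 [ 0.    -0.06  -0.998]
 [-1.    -0.001 -0.   ]] 7.3 0.7252739663391887 [-5.68746500e-02 -1.52988188e-01  1.96707348e+00  3.11925115e-04
  1.32861604e+00  2.85463764e-03]
{'centre': [378.2, 238.9], 'conf': 0.94} [ 0.41936555 -0.30500103  0.012     ]
{'centre': [340.3, 147.2], 'conf': 0.81} [ 0.64688829 -0.22348252  0.012     ]
{'centre': [360.7, 191.6], 'conf': 0.62} [ 0.53550975 -0.2683148   0.012     ]
```

View pics/c3.png

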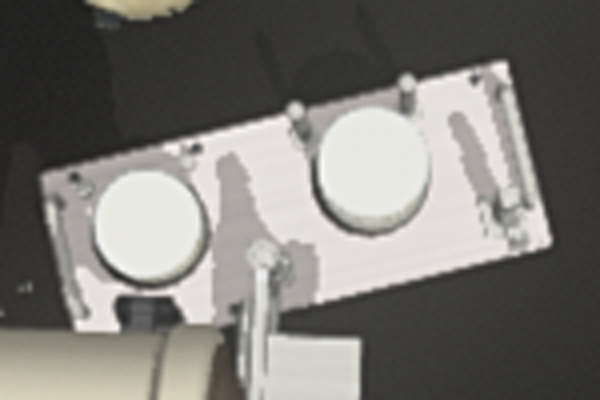

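The gate stands open about 106° and both piles are still standing. The gated pile is at crop (372,170) and the open one at (150,228). Next is the dish.

Request:
servo_tool(
  moves=[
    {"dx": 0,"dy": 0,"dz": 0,"rx": 8.3,"ry": 0,"rz": 0,"jaw": 0},
    {"dx": 0,"dy": 0,"dz": 0,"rx": 8.3,"ry": 0,"rz": 0,"jaw": 0},
    {"dx": 0,"dy": 0,"dz": 0,"rx": 8.3,"ry": 0,"rz": 0,"jaw": 0},
    {"dx": 0,"dy": 0,"dz": 0,"rx": 8.3,"ry": 0,"rz": 0,"jaw": 0},
    {"dx": 0,"dy": 0,"dz": 0,"rx": 8.3,"ry": 0,"rz": 0,"jaw": 0},
    {"dx": 0,"dy": 0,"dz": 0,"rx": 8.3,"ry": 0,"rz": 0,"jaw": 0},
    {"dx": 0,"dy": 0,"dz": 0,"rx": 8.3,"ry": 0,"rz": 0,"jaw": 0},
    {"dx": 0,"dy": 0,"dz": 0,"rx": 8.3,"ry": 0,"rz": 0,"jaw": 0},
    {"dx": 0,"dy": 0,"dz": 0,"rx": 8.3,"ry": 0,"rz": 0,"jaw": 0},
  ],
)

```text
time_s: 8.35
ee_pos: [0.4389, 0.0951, 0.2214]
tool_rot: [-0.315, 1.567, 3.028]
force: [-0.4, -0.2, -0.1]
gripper_width: 1.002
```

Request:
servo_tool(
  moves=[
    {"dx": 0,"dy": 42,"dz": -1.8,"rx": 0,"ry": 0,"rz": 0,"jaw": 0},
    {"dx": 0,"dy": 42,"dz": -1.8,"rx": 0,"ry": 0,"rz": 0,"jaw": 0},
    {"dx": 0,"dy": 42,"dz": -1.8,"rx": 0,"ry": 0,"rz": 0,"jaw": 0},
    {"dx": 0,"dy": 42,"dz": -1.8,"rx": 0,"ry": 0,"rz": 0,"jaw": 0},
    {"dx": 0,"dy": 42,"dz": -1.8,"rx": 0,"ry": 0,"rz": 0,"jaw": 0},
    {"dx": 0,"dy": 42,"dz": -1.8,"rx": 0,"ry": 0,"rz": 0,"jaw": 0},
    {"dx": 0,"dy": 42,"dz": -1.8,"rx": 0,"ry": 0,"rz": 0,"jaw": 0},
    {"dx": 0,"dy": 42,"dz": -1.8,"rx": 0,"ry": 0,"rz": 0,"jaw": 0},
    {"dx": 0,"dy": 43,"dz": -1.8,"rx": 0,"ry": 0,"rz": 0,"jaw": 0},
    {"dx": 30,"dy": 0,"dz": 0,"rx": 0,"ry": 0,"rz": 0,"jaw": 0},
  ],
)

```text
time_s: 9.35
ee_pos: [0.5356, -0.2788, 0.1956]
tool_rot: [2.138, 1.562, -0.801]
force: [0.2, 1.8, 0.7]
gripper_width: 0.999
```

Run:
```python
from h import *
s0=bot.get_obs();p=np.array(s0["ee_pos"]);R=Ro.from_euler("xyz",s0["tool_rot"]).as_matrix();print(p,R.round(3),s0["time_s"],s0["gripper_width"],s0["qpos"])
P=viewer.camera_params("wrist");im=snap("wrist","w4")
# white blobs: cream dish
for r in spot_in("wrist","dish_centre")[:4]:
    c=np.array(r["centre"]);k=onz("wrist",c,.008,P);print(c.round(),round(r["conf"],2),k.round(4),(R.T@(k-p)*1000).round(1),im[int(c[1]),int(c[0])])
print(proj("wrist",(.534,-.272,.008),P))
cv2.imwrite("pics/w4b.png",cv2.resize(im,(768,576))[:,:,::-1])
```

```text
[ 0.53557668 -0.27881738  0.19555363] [[ 0.006  0.201 -0.98 ]
 [-0.006 -0.98  -0.201]
 [-1.     0.007 -0.005]] 9.35 0.998618952276214 [-6.79392992e-01  2.73574487e-01  1.57952551e+00 -1.07969552e-03
  1.28003091e+00  6.89012348e-01]
[265. 265.] 0.85 [ 0.4143 -0.3095  0.008 ] [187.    4.3 125.8] [229  43  39]
[232.  44.] 0.83 [ 0.6567 -0.2248  0.008 ] [ 187.9  -29.9 -128.6] [228  40  35]
[257. 168.] 0.56 [ 0.5331 -0.2759  0.008 ] [187.5  -4.7   2.7] [238 232 223]
[253.2683654  166.22390393]
```

View pics/w4b.png

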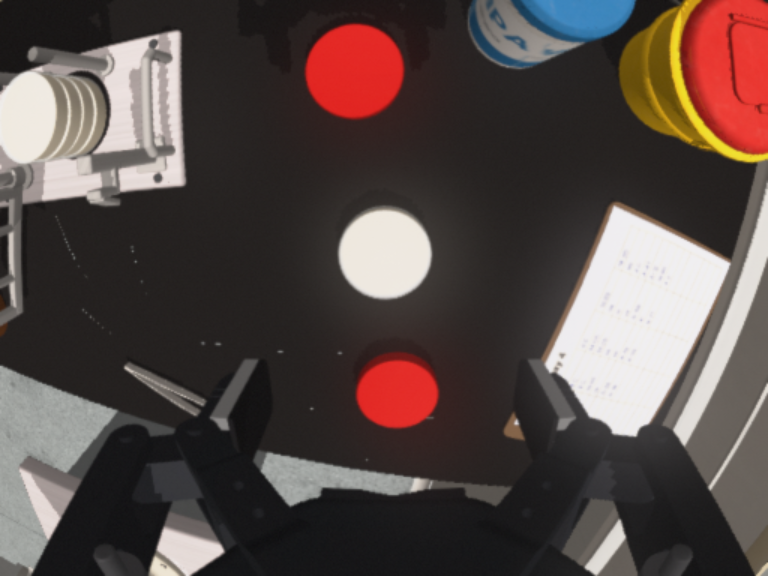

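The wrist view shows the cream dish centred at (257,169) native. Four dishes stand in the gated column at (35,78), so the high pile is there and its top should be about 72 mm up. Descending.

Request:
servo_tool(
  moves=[
    {"dx": 30,"dy": -5,"dz": 2.5,"rx": 0,"ry": 0,"rz": 0,"jaw": 0},
    {"dx": 40,"dy": 0,"dz": 0,"rx": 0,"ry": 0,"rz": 0,"jaw": 0},
    {"dx": 40,"dy": 0,"dz": 0,"rx": 0,"ry": 0,"rz": 0,"jaw": 0},
    {"dx": 30,"dy": 0,"dz": 0,"rx": 0,"ry": 0,"rz": 0,"jaw": 0},
    {"dx": 15,"dy": 0,"dz": 0,"rx": 0,"ry": 0,"rz": 0,"jaw": 0},
    {"dx": 10,"dy": 0,"dz": 0,"rx": 0,"ry": 0,"rz": 0,"jaw": 0},
    {"dx": 0,"dy": 0,"dz": 0,"rx": 0,"ry": 0,"rz": 0,"jaw": 0},
  ],
)

```text
time_s: 10.15
ee_pos: [0.5299, -0.2677, 0.0279]
tool_rot: [-0.911, 1.569, 2.438]
force: [0.0, 1.0, 0.4]
gripper_width: 1.003
```

Run:
```python
from h import *
s0=bot.get_obs();p=np.array(s0["ee_pos"]);R=Ro.from_euler("xyz",s0["tool_rot"]).as_matrix();print(p,R.round(3),s0["force"])
P=viewer.camera_params("wrist");im=snap("wrist","w5")
for x in (10,16,22): print([proj("wrist",p+R@np.array([x/1e3,y,0]),P).round() for y in (-.0425,.0425)])
print(proj("wrist",(.5335,-.2735,.016),P))
cv2.imwrite("pics/w5b.png",cv2.resize(im[150:384],(768,351))[:,:,::-1])
```

```text
[ 0.52987782 -0.26766441  0.02789067] [[-0.001  0.206 -0.979]
 [ 0.001 -0.979 -0.206]
 [-1.    -0.001  0.001]] [0.03012641 1.00192838 0.37155039]
[array([180., 251.]), array([341., 251.])]
[array([182., 245.]), array([339., 245.])]
[array([185., 240.]), array([336., 240.])]
[273.13826142 246.89239895]
```

View pics/w5b.png

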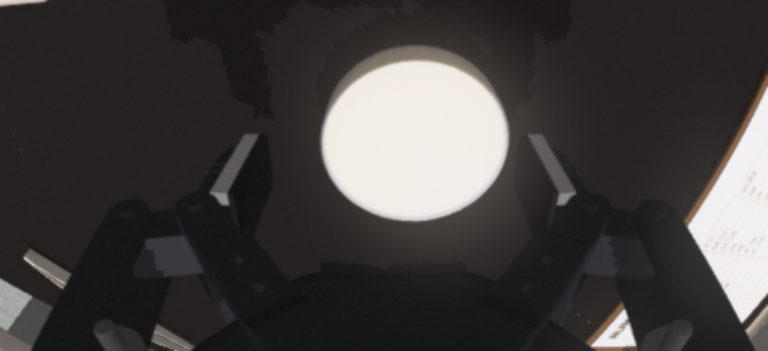

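Run:
```python
from h import *
s0=bot.get_obs();p=np.array(s0["ee_pos"]);R=Ro.from_euler("xyz",s0["tool_rot"]).as_matrix()
for px in [(276.7,150+93.3),(214,243),(339,243),(276.7,190),(276.7,297)]:
    k=onz("wrist",px,.016);print(k.round(4),(R.T@(k-p)*1000).round(1))
for px in [(.13*0+257/1.5,150+134/1.5),(533/1.5,150+134/1.5)]:
    o,d=ray("wrist",px); o=R.T@(o-p);d=R.T@d
    for y in (-.0425,.0425): print("tip",((o+d*(y-o[1])/d[1])*1000).round(1))
```

```text
[ 0.536  -0.2757  0.016 ] [13.1  8.3 -3.8]
[ 0.5293 -0.2438  0.016 ] [ 13.1 -24.3  -3.7]
[ 0.5423 -0.3083  0.016 ] [13.1 41.5 -3.2]
[ 0.5645 -0.2692  0.016 ] [ 13.1   7.8 -33. ]
[ 0.5008 -0.284   0.016 ] [13.1  9.2 32.5]
tip [ -0.6 -42.5 -12.8]
tip [-239.2   42.5 -145.8]
tip [-237.1  -42.5 -144.7]
tip [ -8.3  42.5 -17. ]
```

Request:
servo_tool(
  moves=[
    {"dx": 0,"dy": 8.5,"dz": -1,"rx": 0,"ry": 0,"rz": 0,"jaw": 0},
    {"dx": 6,"dy": 0,"dz": 0,"rx": 0,"ry": 0,"rz": 0,"jaw": 0},
    {"dx": 5,"dy": 0,"dz": 0,"rx": 0,"ry": 0,"rz": 0,"jaw": 0},
    {"dx": 0,"dy": 0,"dz": 0,"rx": 0,"ry": 0,"rz": 0,"jaw": 0},
  ],
)

```text
time_s: 10.6
ee_pos: [0.5323, -0.276, 0.0165]
tool_rot: [-0.918, 1.569, 2.43]
force: [0.2, 0.4, -0.8]
gripper_width: 1.0
```

Request:
servo_tool(
  moves=[
    {"dx": 0,"dy": 0,"dz": 0,"rx": 0,"ry": 0,"rz": 0,"jaw": 0.3},
    {"dx": 0,"dy": 0,"dz": 0,"rx": 0,"ry": 0,"rz": 0,"jaw": 0.5},
    {"dx": 0,"dy": 0,"dz": 0,"rx": 0,"ry": 0,"rz": 0,"jaw": 0.5},
    {"dx": 0,"dy": 0,"dz": 0,"rx": 0,"ry": 0,"rz": 0,"jaw": 0.5},
  ],
  grip_force=20,
)

```text
time_s: 11.0
ee_pos: [0.5331, -0.2765, 0.0177]
tool_rot: [2.263, 1.57, -0.672]
force: [0.7, -0.3, 2.4]
gripper_width: 0.749
```

Request:
servo_tool(
  moves=[
    {"dx": -20,"dy": 0,"dz": 0,"rx": 0,"ry": 0,"rz": 0,"jaw": 0.6},
    {"dx": -40,"dy": 0,"dz": 0,"rx": 0,"ry": 0,"rz": 0,"jaw": 0.6},
    {"dx": -45,"dy": 0,"dz": 0,"rx": 0,"ry": 0,"rz": 0,"jaw": 0.6},
    {"dx": -40,"dy": 0,"dz": 0,"rx": 0,"ry": 0,"rz": 0,"jaw": 0.6},
    {"dx": 0,"dy": -30,"dz": -15,"rx": 0,"ry": 0,"rz": 0,"jaw": 0.6},
    {"dx": 0,"dy": -40,"dz": -19,"rx": 0,"ry": 0,"rz": 0,"jaw": 0.6},
    {"dx": 0,"dy": -40,"dz": -19,"rx": 0,"ry": 0,"rz": 0,"jaw": 0.6},
    {"dx": 0,"dy": -40,"dz": -19,"rx": 0,"ry": 0,"rz": 0,"jaw": 0.6},
    {"dx": 0,"dy": -40,"dz": -19,"rx": 0,"ry": 0,"rz": 0,"jaw": 0.6},
    {"dx": 0,"dy": -30,"dz": -15,"rx": 0,"ry": 0,"rz": 0,"jaw": 0.6},
  ],
)

```text
time_s: 12.0
ee_pos: [0.5915, -0.0366, 0.1621]
tool_rot: [-1.256, 1.57, 2.094]
force: [0.8, -0.2, -0.4]
gripper_width: 0.746
```

Request:
servo_tool(
  moves=[
    {"dx": 0,"dy": -32,"dz": -15,"rx": 0,"ry": 0,"rz": 0,"jaw": 0.6},
    {"dx": 0,"dy": 0,"dz": 0,"rx": 0,"ry": 0,"rz": 0,"jaw": 0.6},
    {"dx": 0,"dy": 0,"dz": 0,"rx": 0,"ry": 0,"rz": 0,"jaw": 0.6},
  ],
)

```text
time_s: 12.3
ee_pos: [0.5994, -0.0044, 0.162]
tool_rot: [0.306, 1.57, -2.627]
force: [-0.2, -0.5, 0.2]
gripper_width: 0.749
```

Run:
```python
from h import *
s0=bot.get_obs();p=np.array(s0["ee_pos"]);R=Ro.from_euler("xyz",s0["tool_rot"]).as_matrix();print(p,R.round(3),s0["force"],s0["gripper_width"])
a=cv2.imread("pics/t3.png");g=cv2.imread("pics/t3.png").min(2)
# pile top centre in the earlier top view for column pile: bright near-circular blob
m=(g>222).astype(np.uint8); n,l,st,c=cv2.connectedComponentsWithStats(m)
for i in range(1,n):
    if st[i,4]>150 and abs(c[i,0]-225)<60 and abs(c[i,1]-170)<40: print(st[i],c[i])
for z in (.072,): print(onz("top",(160+372/4-.4,125+170/4-.4),z))
print("spots",[(r["conf"],r["centre"]) for r in (viewer.read_camera("scene") is not None and spot_in("scene","high_4"))])
P=viewer.camera_params("wrist");im=snap("wrist","w6")
cv2.imwrite("pics/w6b.png",cv2.resize(im,(640,480))[:,:,::-1])
print(proj("wrist",(.6,-.005,.072),P), proj("wrist",p+R@np.array([.0017,0,0]),P))
```

```text
[ 0.59941247 -0.00440563  0.16200361] [[-0.001  0.207 -0.978]
 [-0.    -0.978 -0.207]
 [-1.     0.     0.001]] [-0.21338587 -0.46865102  0.17524212] 0.7487581040713068
[240 152  27  27 564] [252.80141844 165.12943262]
[184 168  26  26 521] [196.19193858 180.55278311]
[ 0.59521239 -0.00693881  0.072     ]
spots [(0.63, [235.9, 182.4])]
[259.96025698 196.49997548] [257.73176318 260.7613902 ]
```

View pics/w6b.png

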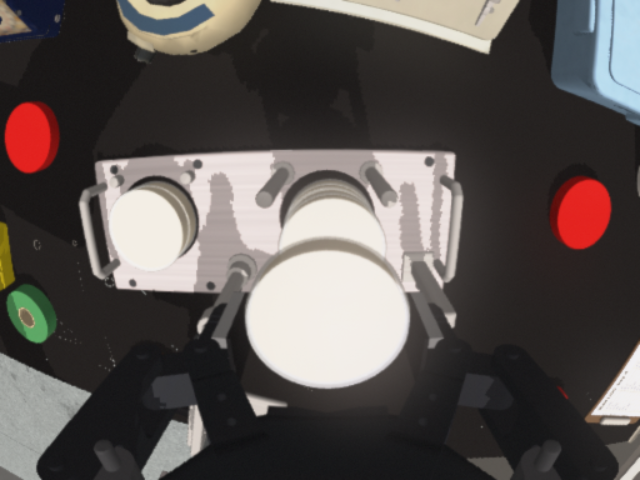

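The held dish is at (262,252) native, with the column pile partly visible behind it at rows 157–200. I'll fit both rims with the same camera to get the relative offset.

Run:
```python
from h import *
from scipy.optimize import least_squares
s0=bot.get_obs();p=np.array(s0["ee_pos"]);R=Ro.from_euler("xyz",s0["tool_rot"]).as_matrix()
P=viewer.camera_params("wrist");g=cv2.imread("pics/w6.png").min(2)
m=g>205
def runs(r0,r1):
    pts=[]
    for r in range(r0,r1,2):
        x=260
        if not m[r,x]: continue
        a=x
        while m[r,a-1]: a-=1
        b=x
        while m[r,b+1]: b+=1
        pts+=[(a-.5,r),(b+.5,r)]
    return pts
def fit(pts,z):
    w=np.array([onz("wrist",q,z,P)[:2] for q in pts])
    f=least_squares(lambda s:np.hypot(*(w-s[:2]).T)-s[2],[*w.mean(0),.033],loss="soft_l1",f_scale=.001)
    k=np.array([*f.x[:2],z]);print("centre",f.x.round(4),"tool",(R.T@(k-p)*1000).round(1),"rms",np.abs(f.fun).mean().round(5))
A=runs(158,190);B=runs(204,308);print(A,B[::6])
fit(A,.072);fit(B,.160)
# other estimates: top camera
print("top cam pile",onz("top",(252.8,165.1),.072))
```

```text
[(256.5, 160), (275.5, 160), (249.5, 162), (281.5, 162), (245.5, 164), (285.5, 164), (241.5, 166), (289.5, 166), (239.5, 168), (292.5, 168), (236.5, 170), (294.5, 170), (234.5, 172), (296.5, 172), (232.5, 174), (298.5, 174), (231.5, 176), (300.5, 176), (229.5, 178), (302.5, 178), (227.5, 180), (303.5, 180), (226.5, 182), (304.5, 182), (226.5, 184), (305.5, 184), (225.5, 186), (306.5, 186), (224.5, 188), (306.5, 188)] [(238.5, 204), (225.5, 210), (216.5, 216), (210.5, 222), (205.5, 228), (201.5, 234), (199.5, 240), (197.5, 246), (197.5, 252), (197.5, 258), (198.5, 264), (199.5, 270), (202.5, 276), (205.5, 282), (210.5, 288), (217.5, 294), (226.5, 300), (240.5, 306)]
centre [ 0.5971 -0.0103  0.0329] tool [90.2  3.7  3.1] rms 0.00017
centre [ 0.5994 -0.0066  0.0319] tool [2.2 0.6 0.1] rms 0.00013
top cam pile [ 0.5999047  -0.00753552  0.072     ]
```

Request:
servo_tool(
  moves=[
    {"dx": 10,"dy": 3,"dz": 2,"rx": 0,"ry": 0,"rz": 0,"jaw": 0.6},
    {"dx": 20,"dy": 0,"dz": 0,"rx": 0,"ry": 0,"rz": 0,"jaw": 0.6},
    {"dx": 15,"dy": 0,"dz": 0,"rx": 0,"ry": 0,"rz": 0,"jaw": 0.6},
    {"dx": 7,"dy": 0,"dz": 0,"rx": 0,"ry": 0,"rz": 0,"jaw": 0.6},
    {"dx": 0,"dy": 0,"dz": 0,"rx": 0,"ry": 0,"rz": 0,"jaw": 0.6},
  ],
)

```text
time_s: 12.95
ee_pos: [0.5971, -0.0084, 0.1085]
tool_rot: [-0.409, 1.567, 2.938]
force: [1.1, 0.1, -0.3]
gripper_width: 0.753
```

Run:
```python
from h import *
s0=bot.get_obs();print(s0["ee_pos"],s0["force"])
P=viewer.camera_params("wrist");im=snap("wrist","w7");b=snap("scene","s7");t=snap("top","t7")
A=cv2.resize(im[120:320,150:370],(440,400),interpolation=cv2.INTER_CUBIC);B=cv2.resize(b[150:250,190:280],(360,400),interpolation=cv2.INTER_CUBIC)
cv2.imwrite("pics/c7.png",np.hstack([A,B])[:,:,::-1])
```

```text
[ 0.59707823 -0.00841651  0.10849744] [ 1.08474844  0.06526039 -0.30298757]
```

View pics/c7.png

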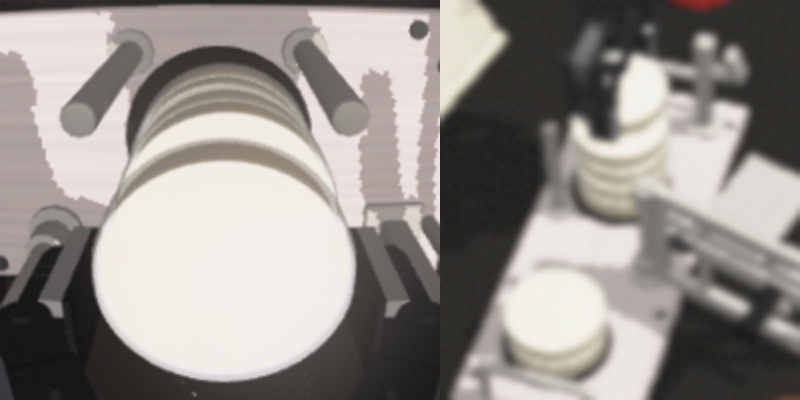

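The held dish is level, with the pile right beneath it. I'll fit the offset once more.

Run:
```python
from h import *
from scipy.optimize import least_squares
s0=bot.get_obs();p=np.array(s0["ee_pos"]);R=Ro.from_euler("xyz",s0["tool_rot"]).as_matrix()
P=viewer.camera_params("wrist");g=cv2.imread("pics/w7.png").min(2)
def col(r0,r1,cols):   # first bright row from above
    pts=[]
    for x in cols:
        for r in range(r0,r1):
            if g[r,x]>=205 and g[r+1,x]>=205 and g[r-1,x]<205: pts.append((x,r-.5));break
    return pts
def fit(pts,z,rad=.033):
    w=np.array([onz("wrist",q,z,P)[:2] for q in pts])
    f=least_squares(lambda s:np.hypot(*(w-s[:2]).T)-rad,w.mean(0)-R[:2,2]*-.02,loss="soft_l1",f_scale=.001)
    k=np.array([*f.x,z]);print("centre",f.x.round(4),"tool",(R.T@(k-p)*1000).round(1),"res",np.abs(f.fun).mean().round(5))
A=col(165,190,range(238,285,2)); B=col(198,230,range(215,311,4))
print(A[::4],B[::4]); fit(A,.072); fit(B,.1068,.0325)
```

```text
[(238, 182.5), (246, 178.5), (254, 177.5), (262, 176.5), (270, 176.5), (278, 178.5)] [(215, 201.5), (231, 207.5), (247, 202.5), (263, 200.5), (279, 202.5), (295, 208.5)]
centre [ 0.5983 -0.0103] tool [39.1  1.6  1. ] res 0.00013
centre [ 0.5975 -0.009 ] tool [4.3 0.3 1.4] res 0.00035
```

Request:
servo_tool(
  moves=[
    {"dx": 6,"dy": 1,"dz": 0,"rx": 0,"ry": 0,"rz": 0,"jaw": 0.6},
    {"dx": 5,"dy": 0,"dz": 0,"rx": 0,"ry": 0,"rz": 0,"jaw": 0.6},
    {"dx": 3,"dy": 0,"dz": 0,"rx": 0,"ry": 0,"rz": 0,"jaw": 0.6},
    {"dx": 0,"dy": 0,"dz": 0,"rx": 0,"ry": 0,"rz": 0,"jaw": 0.6},
    {"dx": 0,"dy": 0,"dz": 0,"rx": 0,"ry": 0,"rz": 0,"jaw": 0.6},
  ],
)

```text
time_s: 13.6
ee_pos: [0.5984, -0.0092, 0.0962]
tool_rot: [-0.401, 1.571, 2.947]
force: [-0.1, 0.1, -0.1]
gripper_width: 0.75
```

Request:
servo_tool(
  moves=[
    {"dx": 1,"dy": 0,"dz": 0,"rx": 0,"ry": 0,"rz": 0,"jaw": 0.6},
    {"dx": 1,"dy": 0,"dz": 0,"rx": 0,"ry": 0,"rz": 0,"jaw": 0.6},
    {"dx": 0,"dy": 0,"dz": 0,"rx": 0,"ry": 0,"rz": 0,"jaw": 0.6},
  ],
)

```text
time_s: 13.9
ee_pos: [0.5984, -0.0092, 0.0942]
tool_rot: [-0.386, 1.571, 2.962]
force: [0.3, -0.9, -0.0]
gripper_width: 0.747
```

Request:
servo_tool(
  moves=[
    {"dx": 1,"dy": 0,"dz": 0,"rx": 0,"ry": 0,"rz": 0,"jaw": 0.6},
    {"dx": 1,"dy": 0,"dz": 0,"rx": 0,"ry": 0,"rz": 0,"jaw": 0.6},
    {"dx": 0,"dy": 0,"dz": 0,"rx": 0,"ry": 0,"rz": 0,"jaw": 0.6},
    {"dx": 0,"dy": 0,"dz": 0,"rx": 0,"ry": 0,"rz": 0,"jaw": 0.6},
  ],
)

```text
time_s: 14.3
ee_pos: [0.5985, -0.0092, 0.0923]
tool_rot: [-0.372, 1.571, 2.976]
force: [-0.4, 0.5, -0.9]
gripper_width: 0.75
```

Request:
servo_tool(
  moves=[
    {"dx": 1,"dy": 0,"dz": 0,"rx": 0,"ry": 0,"rz": 0,"jaw": 0.6},
    {"dx": 0,"dy": 0,"dz": 0,"rx": 0,"ry": 0,"rz": 0,"jaw": 0.6},
    {"dx": 0,"dy": 0,"dz": 0,"rx": 0,"ry": 0,"rz": 0,"jaw": 0.6},
  ],
)

```text
time_s: 14.6
ee_pos: [0.5987, -0.0093, 0.0917]
tool_rot: [2.797, 1.57, -0.138]
force: [-0.8, -0.2, 1.8]
gripper_width: 0.749
```

Request:
servo_tool(
  moves=[
    {"dx": 0.7,"dy": 0,"dz": 0,"rx": 0,"ry": 0,"rz": 0,"jaw": 0.6},
    {"dx": 0,"dy": 0,"dz": 0,"rx": 0,"ry": 0,"rz": 0,"jaw": 0.6},
    {"dx": 0,"dy": 0,"dz": 0,"rx": 0,"ry": 0,"rz": 0,"jaw": 0.6},
  ],
)

```text
time_s: 14.9
ee_pos: [0.5988, -0.0093, 0.0917]
tool_rot: [2.761, 1.57, -0.174]
force: [-2.8, 0.7, 6.1]
gripper_width: 0.747
```

Contact: the tool has stopped moving and reads 6 N upward. Releasing and rising.

Request:
servo_tool(
  moves=[
    {"dx": -0.5,"dy": 0,"dz": 0,"rx": 0,"ry": 0,"rz": 0,"jaw": 0.6},
    {"dx": 0,"dy": 0,"dz": 0,"rx": 0,"ry": 0,"rz": 0,"jaw": 0.2},
    {"dx": 0,"dy": 0,"dz": 0,"rx": 0,"ry": 0,"rz": 0,"jaw": 0},
    {"dx": 0,"dy": 0,"dz": 0,"rx": 0,"ry": 0,"rz": 0,"jaw": 0},
    {"dx": 0,"dy": 0,"dz": 0,"rx": 0,"ry": 0,"rz": 0,"jaw": 0},
    {"dx": -10,"dy": 0,"dz": 0,"rx": 0,"ry": 0,"rz": 0,"jaw": 0},
    {"dx": -25,"dy": 0,"dz": 0,"rx": 0,"ry": 0,"rz": 0,"jaw": 0},
    {"dx": -40,"dy": 0,"dz": 0,"rx": 0,"ry": 0,"rz": 0,"jaw": 0},
    {"dx": -40,"dy": 0,"dz": 0,"rx": 0,"ry": 0,"rz": 0,"jaw": 0},
    {"dx": 0,"dy": 0,"dz": 0,"rx": 0,"ry": 0,"rz": 0,"jaw": 0},
  ],
)

```text
time_s: 15.9
ee_pos: [0.6024, -0.01, 0.2144]
tool_rot: [2.719, 1.557, -0.215]
force: [0.6, 0.2, 0.7]
gripper_width: 1.0
```

Run:
```python
from h import *
s0=bot.get_obs();print(s0["ee_pos"],s0["force"],s0["gripper_width"],s0["time_s"])
im=snap("wrist","w8");b=snap("scene","s8")
A=cv2.resize(im[90:290,80:350],(540,400),interpolation=cv2.INTER_CUBIC);B=cv2.resize(b[150:250,200:265],(260,400),interpolation=cv2.INTER_CUBIC)
cv2.imwrite("pics/c8.png",np.hstack([A,B])[:,:,::-1])
```

```text
[ 0.60244063 -0.01001551  0.2143731 ] [0.57306657 0.15746847 0.73050858] 0.9997454674264795 15.9
```

View pics/c8.png

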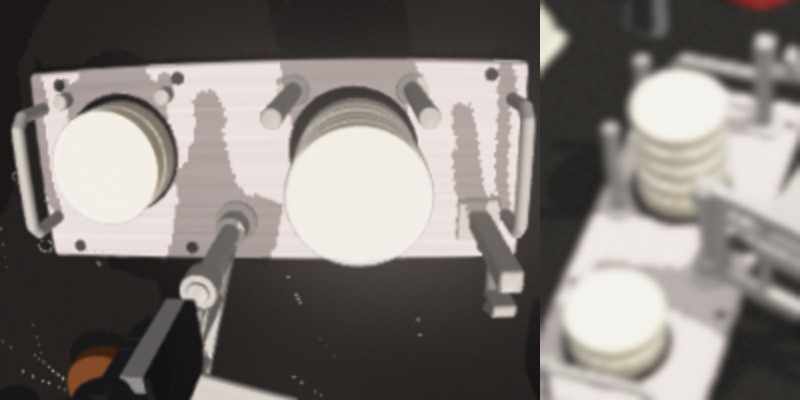

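The picture shows five dishes stacked squarely in the gated column, the other pile of two intact, and the gate open.

```bash
python3 -c "
from h import *
print(bot.sign_off())"
```

```text
the job is handed in; nothing more can be done
None
```

The job is done and handed in at about 16 s of robot time, against the 61 s limit; no verdict was given.

- **Gate:** I pinched the thumb knob, lifted the latch bar about 17 mm, swung the gate to about 106° and lowered the latch before letting go. The gate still stood open in the last pictures.
- **Dish:** I took the cream dish by its rim and left the red and brown look-alikes alone. The gated column held the high pile of four. I lowered the dish in 1 mm steps, let go after it met about 6 N, and raised the arm clear.
- **Last checks:** The final pictures show five dishes stacked squarely in the gated column. The other pile of two is untouched, and the gripper is open and clear. I did not measure the placed dish again after letting go.
- **What disagreed:**
  - The cameras differed by up to 3 mm on where the pile was. I trusted the wrist view, fitted it again just above the pile, and moved 1 mm.
  - Contact came about 2 mm higher than I had worked out, within the error of the grip height.
  - My first two move calls were refused for missing keys, and nothing moved.

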